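# Lay the tall packet down in the drawer, snug the divider, shut the drawer

### The arm

A 6-joint arm with a two-finger parallel gripper is mounted at the origin on the work surface. World frame = base frame: x ahead of the robot, y to its left, z up, the work surface at z = 0. Lengths are in mm, angles in rad, forces in N, time in s.
With the tool pointing down it reaches from about 350 to 850 mm from the base axis. Payload 8.1 kg.
Tool frame: the origin (TCP) lies on the centre line of the jaws, within the pads' length; the fingertips stand 25 mm ahead of it and the grasp point (between the pads) lies 6 mm ahead of it; z points along the fingers, y is the line along which they close (so a half turn about z gives the same grasp; the last joint's range is limited). The gripper opens to 93 mm and grips with 3 to 60 N. Pads are 15 mm wide; open, the fingers measure 128 mm over their backs; the gripper's body (75 mm by 188 mm) begins 65 mm behind the grasp point.
Start: joints at [-1.247, 0.13, 1.488, -0, 1.523, -0.085], TCP at [238.525, -550.555, 243.635] pointing down, gripper open.
Joint ranges: [-2.96, 2.96], [-0.89, 2.26], [0.02, 2.5], [-1.34, 4.48], [0, 2.73], [-2.66, 2.66]. Speed limits (rad/s): [2.39, 2.39, 2.79, 3.14, 3.14, 3.14].

### API

Orientations are given as a rotation vector (axis times angle).
In Python, from rig import status, eyes, ticket gives the robot as it stands.
- The arm moves only by the tool jog_arm, never from a script. Its arguments are lists of equal length, an entry for each row: "xyz": the shift along the tool's x, y, z in mm, a list of three; "dr": the turn, a rotation vector about the tool's x, y, z in rad, a list of three. A call has 1 to 8 rows; each row shifts and turns the commanded pose from where the row before left it, along the tool's axes as they then stand; what a row does not reach is not made up. A row lasts 1/10 s, in which the tool goes at most 50 mm and 8.59 degrees, less where a joint would pass 70% of its speed; a pose out of reach is approached as far as the arm can. A call is refused whole if a number of a shift passes 50 or a number of a turn 0.15, either way. A call with a gripper value outside its range is refused whole. "fingers" is the finger opening in mm, from 0 to 93, set as the call begins (left out, the last holds). The fingers move at their own pace and stop on an object; the grip force is fixed at half the most. Time passes only in rows, so rows that do not move let the fingers close. It gives the time, the measured TCP pose, the force, the opening and the grip force at its end, in the units of the state.
- status.state(): the state, without advancing time (a new reading comes with each control period).
- eyes.capture(name): name is "side" or "top" or "wrist"; returns a dict with "frame" (480x640x3 uint8, red, green, blue), "z_map" (480x640 float32, mm along the optical axis (not along the pixel's ray), 0 where there is no reading), "fx", "fy", "cx", "cy" (pixels), "dist" ([k1, k2, p1, p2, k3] as OpenCV has them; the pictures are not rectified), "xyz" and "attitude" of the camera in the world; the wrist camera has in their place "hand_eye" (4x4, takes a point from camera to tool coordinates, whose origin is the TCP and whose axes are the flange's). Camera axes: x right, y down, z forward; pixel columns grow to the right and rows downward; lengths in mm; the calibration is good to about 2 mm. A picture is of the moment at which its call begins: read the wrist's pose just before it.
- ticket.hand_in(): hands the job in; it is judged then, once.
The state is a dict: "t": time; "joint_positions": joint angles; "dq": joint speeds; "joint_efforts": joint torques, N m; "tcp_pos": TCP position; "tcp_rot": TCP orientation; "contact_force": force on the tool from outside, world axes, zero at the start; "moment": the same for the moment, N m; "opening": finger opening in mm; "grasp_force": force on a finger pad.
Only numpy, scipy, OpenCV 4.12 (cv2) and the standard library are available. Lean on these libraries where they do the work, as an engineer would, in place of code of your own. Each camera call takes 0.05 s, during which the arm holds its last target. There are 200 camera calls.

### The job

The tall packet left standing in the open drawer keeps it from shutting: without lifting it out, tip it over to the right so that it lies on its side along the front lane, then slide the white divider against it and on to the left until the packet is pressed firmly, without denting it, between the white divider and the clamped black one. Then ease the drawer fully shut, without slamming it, keeping the spice jars upright and leaving everything else where it stands.

Things in the scene. Friction and masses are not known exactly. Their poses are not given: they have to be found in the camera images.
- packet: Orange cardboard packet, green band, rigid, 0.35 to 0.7 kg, 50 (own x) by 70 (own y) by 200 mm tall (own z). Origin: centre of its foot. Stands in the front lane left of its middle, own y along the lane; slides (2 to 5 N) and tips freely. It is held firmly when the white divider presses it with over 8 N and it moves no more; fingers over 12 N or the divider over 25 N, a knock included, dent it.
- divider: White upright plastic plate across the front lane, 10 mm thick (own y), 94 wide (own x), 58 mm high, with a tab 40 mm wide in its middle reaching 78 mm above the lane floor. Origin: middle of thickness and width, at floor level. It only slides along own y (left is +) and stays where left; about 2 N of drag. Starts near the lane's right end.
- lane_end (a point): Point on the drawer: left end wall of the front lane, mid-width, at floor level, 20 mm above the worktop. x into the cabinet, y left, z up. Lane 440 mm long (y 0 to -440), 100 wide; above its floor: ends 64 mm, drawer front 96, rear rail 56. A black divider, 10 mm thick, 58 high, is clamped across the lane, its right face 10 to 50 mm from this wall: its setting is not measured, see or feel it.
- drawer (a joint): How far the drawer stands open, in m: 0 fully shut on its stop, 0.18 to 0.20 at the start. The drawer slides along x of lane_end, opening to -x; about 2.5 N of drag plus 6 N per m/s. The cabinet over it is 500 mm wide and 134 mm high, with its front edge about 0.13 m beyond the lane's middle when open, and takes things up to 95 mm above the lane floor.
- handle (a point): Middle of the steel bar handle on the drawer's front, 64 mm above the worktop. The bar is 160 mm long along y of lane_end, about 10 mm thick, its axis 35 mm clear of the drawer's front face. Pushing on it shuts the drawer. Axes as lane_end.
- jar_red: Spice jar, red-brown filling, 47 mm across, 70 mm high, steel lid, loose, standing in the rear of the drawer behind the rail; rides along with the drawer. Origin: centre of its foot.
- jar_green: Spice jar with green filling, otherwise as jar_red, also in the rear of the drawer.
- jar_pale: Spice jar with pale filling, otherwise as jar_red, also in the rear of the drawer.
- mill: Dark wooden pepper mill, 52 mm across, 170 mm high, on the worktop to the right of the cabinet. Origin: centre of its foot.
- mug: White mug, 82 mm across, 92 mm high, on the worktop to the left. Origin: centre of its foot.

How it is judged (in metres and radians):
On the way, in this order (a step that is already met when the one before it is completed fails the run):
1. the packet lies on its side along the front lane (angle between the z axis of packet and the y axis of lane_end, either way round below 0.25 rad and height (world z) of packet between 0.05 and 0.062 m and linear speed of packet below 0.02 m/s), for 0.2 s.
2. the white divider presses the packet, no longer moving, against the clamped one with more than 8 N (height (world z) of packet between 0.05 and 0.062 m and angle between the z axis of packet and the y axis of lane_end, either way round below 0.06 rad and z of divider in the frame of packet between 0.198 and 0.2085 m and linear speed of packet below 0.004 m/s and contact force between divider and packet above 8 N), for 0.3 s.
3. the drawer is fully shut (value of joint drawer below 0.003 m), for 0.2 s.
At the end, for the whole second after the job is handed in: Drawer shut to 3 mm; packet at rest on its side along the lane (within 0.06 rad); the white divider still snug on its upper end (within 3.5 mm: its middle at most 208.5 mm from the packet's foot, 205 is touching); the three jars in the drawer upright (value of joint drawer below 0.003 m and height (world z) of packet between 0.05 and 0.062 m and angle between the z axis of packet and the y axis of lane_end, either way round below 0.06 rad and z of divider in the frame of packet between 0.198 and 0.2085 m and linear speed of packet below 0.02 m/s and angle between each of jar_red, jar_green, jar_pale's own z axis and vertical below 0.15 rad).
It fails at once if the packet is dented (pressed by the fingers with over 12 N or by the divider with over 25 N) (contact force between the fingers and packet above 12 N or contact force between divider and packet above 25 N).
It fails at once if fingers press on anything with more than 25 N (contact force between the fingers and anything else above 25 N).
It fails at once if the packet is lifted from the drawer (height (world z) of packet above 0.09 m).
It fails at once if the drawer is slammed (shut faster than 0.35 m/s) (velocity of joint drawer below -0.35 m/s).
It fails at once if a spice jar in the drawer is knocked over, or another thing is moved by more than 20 mm (angle between any of jar_red, jar_green, jar_pale's own z axis and vertical above 0.5 rad or distance of any of mill, mug from where it was at the start of the episode above 0.02 m).
It also fails if it takes over 72 s, if anything falls off the work surface, if the arm or the gripper's body presses on something with over 40 N, if the wrist force passes 120 N, or if a joint passes its speed limit or range.

## Working session

There is one attempt and no reset: what is moved stays moved. The work goes in short steps, Python scripts to look and compute and a tool call to move; the robot and the scene stay as the last step left them, time stands still between calls to the robot, and variables do not carry over. Pictures are saved under pics/ and viewed, at most 10 in all, crops included, and the job is handed in when it is done.

Besides the shell and the picture viewer there is one more tool, called after ">>>" as name(argument=value, ...) on one line, values as JSON. jog_arm: Moves the arm, as the interface text tells. Its arguments: {"type":"object","properties":{"xyz":{"type":"array","items":{"type":"array","items":{"type":"number"}}},"dr":{"type":"array","items":{"type":"array","items":{"type":"number"}}},"fingers":{"type":"number"}},"required":["xyz","dr"]}

```bash
mkdir -p pics; cat > h.py <<'E'
import numpy as np, cv2
from scipy.spatial.transform import Rotation as R
from rig import status, eyes, ticket
def cap(n):
    s=status.state(); c=eyes.capture(n)
    if 'hand_eye' in c:
        T=np.eye(4); T[:3,:3]=R.from_rotvec(s['tcp_rot']).as_matrix(); T[:3,3]=s['tcp_pos']
        c['T']=T@np.array(c['hand_eye'])
    else:
        T=np.eye(4); a=np.array(c['attitude'],float)
        T[:3,:3]=a if a.shape==(3,3) else R.from_rotvec(a).as_matrix(); T[:3,3]=c['xyz']; c['T']=T
    return c
def cloud(c):
    K=np.array([[c['fx'],0,c['cx']],[0,c['fy'],c['cy']],[0,0,1.]])
    v,u=np.mgrid[:480,:640]
    p=cv2.undistortPoints(np.stack([u,v],-1).reshape(-1,1,2).astype(np.float64),K,np.array(c['dist'],float)).reshape(480,640,2)
    z=c['z_map'][...,None].astype(float)
    P=np.concatenate([p*z,z],-1)@c['T'][:3,:3].T+c['T'][:3,3]
    P[c['z_map']<=0]=np.nan
    return P
def save(c,f): cv2.imwrite('pics/'+f,c['frame'][...,::-1])
E
python3 - <<'E'
from h import *
print(status.state())
for n in('top','side'):
    c=cap(n); save(c,n+'0.png'); print(n,c['xyz'],c['attitude'],c['fx'],c['dist'])
    np.savez(f'/tmp/{n}.npz',f=c['frame'],P=cloud(c))
E
```

```text
{'t': 0.0, 'joint_positions': array([-1.24739822e+00,  1.31129358e-01,  1.48926007e+00,  2.78851833e-05,
        1.52301364e+00, -8.53899811e-02]), 'dq': array([ 0.00101253,  0.0006691 ,  0.00104711, -0.00147987, -0.00020644,
        0.00037558]), 'joint_efforts': array([ 1.80845640e-03, -5.59830379e+01, -4.91763103e+01,  7.67156132e-02,
        3.56158765e-02, -1.59725255e-04]), 'tcp_pos': array([ 238.36785765, -550.05223879,  242.616965  ]), 'tcp_rot': array([-3.07443475e+00, -6.37293550e-01,  2.94014499e-04]), 'contact_force': array([-0.62795717, -0.24303421, -0.00895159]), 'moment': array([ 0.01654163,  0.02235607, -0.04156915]), 'grasp_force': 0.0, 'opening': 93.2047670836452}
top [ 551.10879942   28.86495698 1429.12630979] [-2.18953307  2.18599172 -0.07974841] 528.993962962355 [-0.04612411  0.          0.          0.          0.        ]
side [430.77079919 726.79892896 908.805283  ] [-0.40385166  2.8184832  -1.03955679] 467.4511733822087 [-0.02248837  0.          0.          0.          0.        ]
```

View pics/top0.png

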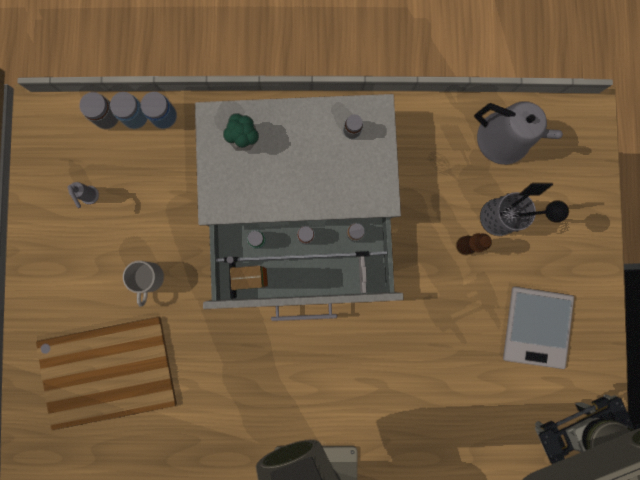

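View pics/side0.png

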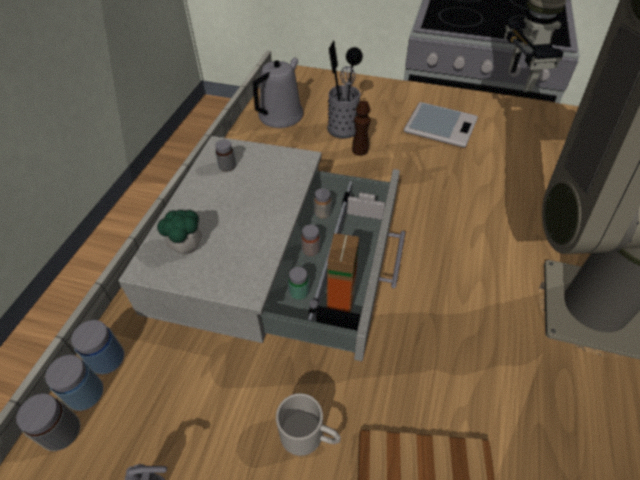

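The top view shows the packet at about (248,277), the white divider at (363,275), the black divider at (233,278), the handle bar at (305,318) and the jars at row ~235. The drawer is yawed slightly.

```bash
python3 - <<'E'
from h import *
d=np.load('/tmp/top.npz'); P=d['P']; f=d['f']
e=np.load('/tmp/side.npz'); Q=e['P']
np.set_printoptions(precision=1,suppress=True)
for n,(u,v) in dict(frontL=(212,302),frontR=(395,297),frontM=(300,300),handle=(305,318),hl=(280,319),hr=(330,317),railM=(305,257),floor=(300,280),floor2=(340,275)).items():
    print(n,P[v-1:v+2,u-1:u+2].reshape(-1,3).tolist()[::4])
for nm,A in (('top',P),('side',Q)):
  z=A[...,2]; x=A[...,0];y=A[...,1]
  roi=(x>450)&(x<680)&(y>-250)&(y<300)
  m=roi&(z>200)&(z<232); print(nm,'packet top',m.sum(), cv2.minAreaRect(A[m][:,:2].astype(np.float32)) if m.sum() else 0, np.nanmean(A[m],0))
  m=roi&(z>85)&(z<110)&(y<-60)&(y>-200)&(x>495)&(x<620); print('tab/div',m.sum(),np.nanmean(A[m],0),np.nanmin(A[m],0),np.nanmax(A[m],0))
  m=roi&(z>108)&(z<122); print('front top',m.sum(),cv2.minAreaRect(A[m][:,:2].astype(np.float32)),A[m].min(0),A[m].max(0))
  m=roi&(z>50)&(z<85)&(x<505)&(y<150)&(y>-100); print('handle',m.sum(),A[m].min(0),A[m].max(0),np.median(A[m],0))
c=f[225:335,195:410]; cv2.imwrite('pics/crop.png',cv2.resize(c[...,::-1],None,fx=3.7,fy=3.7,interpolation=cv2.INTER_CUBIC))
E
```

```text
frontL [[495.5745285759962, 265.7770354559905, 98.76843925280969], [493.6277451935609, 261.0553261599144, 111.14358226537547], [491.380163958603, 257.7136361259955, 115.87558191047583]]
frontR [[509.47191449198, -189.11462632362066, 122.04470806882819], [506.79593890873554, -192.6648889917672, 115.53296632247748], [504.43844654235465, -194.59861866219964, 118.64314337962196]]
frontM [[501.79929688643847, 45.06715269042823, 117.82686971714406], [499.19837820057506, 42.63281946824512, 114.10290182484914], [496.72669348891384, 40.15535019308683, 113.83118657477485]]
handle [[454.39682895480973, 32.77797944069512, 72.13160060642304], [451.91875728750784, 30.224115123265612, 72.85637097604945], [449.23611678744015, 27.671056133670263, 70.81247095060576]]
hl [[451.24915785083584, 96.82833893579487, 65.17853755845567], [448.96824791091626, 94.08889140438745, 68.65447687262872], [446.48082903206625, 91.49477096689637, 69.27264474081812]]
hr [[456.5905730633998, -31.21379945989833, 66.26436323073426], [454.5690887774798, -33.43529528814035, 73.61046034494939], [451.65009321090827, -36.2344061
[... 785 characters left out ...]
 ] [619.9 -69.2 109.8]
front top 1476 ((535.19873046875, 37.17265319824219), (94.60176086425781, 496.3375549316406), 2.5870580673217773) [ 478.9 -212.8  108.1] [578.2 283.3 121.8]
handle 297 [451.  -49.1  50.3] [505.  134.1  83.4] [456.5  22.6  68. ]
side packet top 932 ((554.5106811523438, 165.91578674316406), (50.102176666259766, 71.71498107910156), 4.937103271484375) [553.3 172.2 219. ]
tab/div 215 [ 562.8 -149.    91.3] [ 495.  -196.9   85. ] [619.  -97.6 109.8]
front top 1560 ((535.487548828125, 35.396881103515625), (94.02044677734375, 498.29827880859375), 2.591684103012085) [ 477.5 -215.5  108.1] [575.1 282.5 121.9]
handle 341 [450.  -98.   50.9] [494.7 147.7  84.8] [457.2  28.9  69.9]
```

View pics/crop.png

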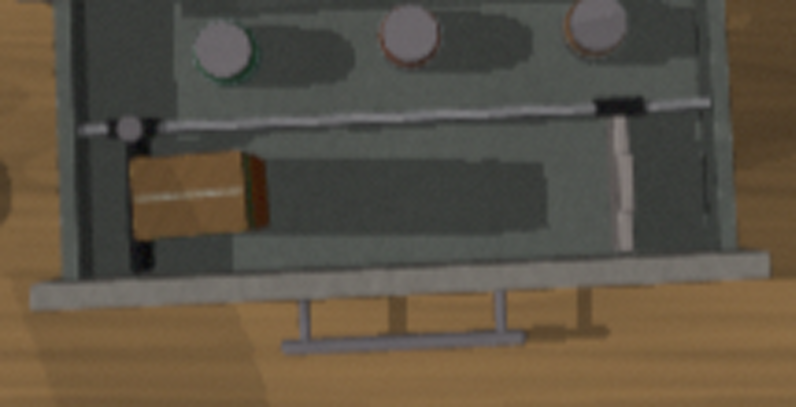

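The crop shows the packet standing right against or near the black divider, which is at the left around (140,210). The white divider is at about (622,185), with its tab in the middle. Drawer yaw is about 2.5°. I'll rotate the tool to the lane axes, raise it, and set the fingers almost closed.

>>> jog_arm(xyz=[[0, 0, -7], [0, 0, -7], [0, 0, -7], [0, 0, -7], [0, 0, -7], [0, 0, -7], [0, 0, -7], [0, 0, -7]], dr=[[0, 0, -0.15], [0, 0, -0.15], [0, 0, -0.15], [0, 0, -0.15], [0, 0, -0.15], [0, 0, -0.15], [0, 0, -0.15], [0, 0, -0.15]], fingers=4)

```text
t: 0.9
tcp_pos: [238.4, -550.3, 299.3]
tcp_rot: [-2.171, -2.269, -0.001]
contact_force: [-0.6, 0.4, -0.4]
opening: 33.6
grasp_force: 0.0
```

```bash
python3 - <<'E'
from h import *
np.set_printoptions(precision=3,suppress=True)
P=np.load('/tmp/top.npz')['P'];Q=np.load('/tmp/side.npz')['P']
for A in(P,Q):
  x,y,z=A[...,0],A[...,1],A[...,2]
  m=(z>109)&(z<121)&(x>478)&(x<520)&(y>-190)&(y<260); a=np.polyfit(y[m],x[m],1); print('front',a,np.std(x[m]-np.polyval(a,y[m])))
  m=(z>60)&(z<80)&(x>440)&(x<468)&(y>-40)&(y<105); print('bar',np.polyfit(y[m],x[m],1))
  m=(z>66)&(z<86)&(x>590)&(x<625)&(y>-110)&(y<200);a=np.polyfit(y[m],x[m],1); print('rail',a)
  m=(z>60)&(z<105)&(x>530)&(x<590)&(y>-180)&(y<-90); print('div',m.sum(),np.percentile(A[m],[5,50,95],axis=0))
  m=(z>60)&(z<85)&(x>518)&(x<590)&(y>150)&(y<240); print('black',m.sum(),np.percentile(A[m],[5,50,95],axis=0) if m.sum() else 0)
E
```

```text
front [ -0.046 498.779] 5.267119562082789
bar [ -0.033 455.289]
rail [ -0.045 610.642]
div 121 [[ 533.391 -122.873   66.433]
 [ 558.787 -115.697   93.18 ]
 [ 587.029 -112.41   100.455]]
black 53 [[520.232 213.776  65.132]
 [563.463 221.448  78.044]
 [588.876 224.623  82.071]]
front [ -0.045 498.989] 5.264908850665568
bar [ -0.025 455.523]
rail [ -0.046 610.959]
div 281 [[ 534.973 -122.687   63.219]
 [ 561.158 -115.909   79.531]
 [ 584.601 -112.457  100.597]]
black 469 [[523.561 197.454  61.135]
 [551.465 218.111  75.336]
 [583.685 223.737  82.152]]
```

>>> jog_arm(xyz=[[30, 38, 0], [30, 38, 0], [30, 38, 0], [30, 38, 0], [30, 38, 0], [30, 38, 0], [30, 38, 0], [30, 38, 0]], dr=[[0, 0, 0], [0, 0, 0], [0, 0, 0], [0, 0, 0], [0, 0, 0], [0, 0, 0], [0, 0, 0], [0, 0, 0]])

```text
t: 1.7
tcp_pos: [534.3, -297.5, 299.2]
tcp_rot: [-2.178, -2.263, 0.0]
contact_force: [0.0, -0.4, -0.1]
opening: 4.3
grasp_force: 0.0
```

>>> jog_arm(xyz=[[48, 4, 0], [48, 4, 0], [48, 4, 0], [48, 4, 0], [48, 4, 0], [48, 4, 0], [48, 4, 0], [48, 4, 0]], dr=[[0, 0, 0], [0, 0, 0], [0, 0, 0], [0, 0, 0], [0, 0, 0], [0, 0, 0], [0, 0, 0], [0, 0, 0]])

```text
t: 2.5
tcp_pos: [550.1, 87.7, 299.3]
tcp_rot: [-2.179, -2.263, 0.001]
contact_force: [1.4, -1.0, -0.4]
opening: 3.7
grasp_force: 0.0
```

>>> jog_arm(xyz=[[40, 3, 0], [40, 3, 0], [40, 3, 0], [37, 2, 0], [0, 0, 0], [0, 0, 0]], dr=[[0, 0, 0], [0, 0, 0], [0, 0, 0], [0, 0, 0], [0, 0, 0], [0, 0, 0]])

```text
t: 3.1
tcp_pos: [555.2, 243.6, 298.9]
tcp_rot: [-2.176, -2.265, 0.002]
contact_force: [1.2, -0.0, -1.0]
opening: 4.0
grasp_force: 0.0
```

>>> jog_arm(xyz=[[0, -4, 20], [0, 0, 30], [0, 0, 30], [-8, 0, 0], [-8, 0, 0], [-5, 0, 0], [-3, 0, 0], [-3, 0, 0]], dr=[[0, 0, 0], [0, 0, 0], [0, 0, 0], [0, 0, 0], [0, 0, 0], [0, 0, 0], [0, 0, 0], [0, 0, 0]])

```text
t: 3.9
tcp_pos: [553.5, 215.6, 221.4]
tcp_rot: [2.179, 2.262, 0.004]
contact_force: [-0.1, -0.8, -0.3]
opening: 4.1
grasp_force: 0.0
```

>>> jog_arm(xyz=[[-3, 0, 0], [-3, 0, 0], [-3, 0, 0], [-3, 0, 0], [-3, 0, 0], [-3, 0, 0], [-3, 0, 0], [-3, 0, 0]], dr=[[0, 0, 0], [0, 0, 0], [0, 0, 0], [0, 0, 0], [0, 0, 0], [0, 0, 0], [0, 0, 0], [0, 0, 0]])

```text
t: 4.7
tcp_pos: [553.5, 191.7, 219.6]
tcp_rot: [-2.179, -2.263, 0.0]
contact_force: [0.5, 1.4, 1.9]
opening: 3.9
grasp_force: 0.6
```

```bash
python3 - <<'E'
from h import *
print(status.state()['tcp_pos'],status.state()['contact_force'])
c=cap('side'); save(c,'side1.png')
E
```

```text
[553.53511507 191.69904562 219.60850481] [0.48382977 1.37363014 1.92543114]
```

View pics/side1.png

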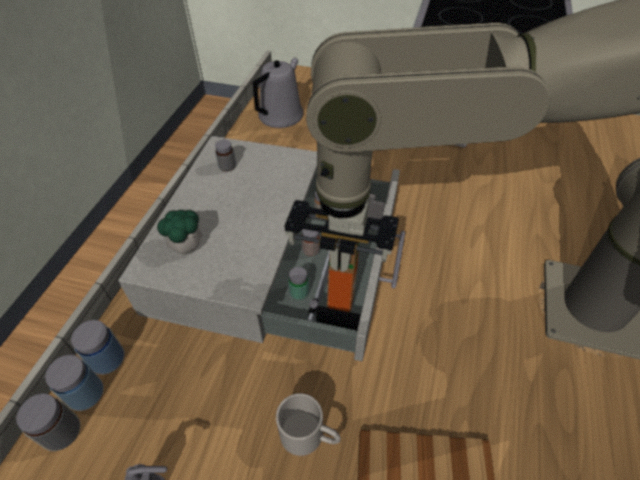

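The fingers are in contact with the packet at about (342,270) and it is starting to tip with about 1.5 N. I'll continue.

>>> jog_arm(xyz=[[-4, 0, 0], [-4, 0, 0], [-4, 0, 0], [-4, 0, 0], [-4, 0, 0], [-4, 0, 0], [-4, 0, 0], [-4, 0, 0]], dr=[[0, 0, 0], [0, 0, 0], [0, 0, 0], [0, 0, 0], [0, 0, 0], [0, 0, 0], [0, 0, 0], [0, 0, 0]])

```text
t: 5.55
tcp_pos: [554.7, 159.5, 219.6]
tcp_rot: [2.179, 2.263, -0.0]
contact_force: [0.5, 0.9, 0.3]
opening: 4.0
grasp_force: 0.1
```

>>> jog_arm(xyz=[[-3, 0, 0], [-3, 0, 0], [-3, 0, 0], [-3, 0, 0], [-3, 0, 0], [-3, 0, 0], [-3, 0, 0], [-3, 0, 0]], dr=[[0, 0, 0], [0, 0, 0], [0, 0, 0], [0, 0, 0], [0, 0, 0], [0, 0, 0], [0, 0, 0], [0, 0, 0]])

```text
t: 6.35
tcp_pos: [555.7, 135.8, 219.6]
tcp_rot: [-2.179, -2.263, -0.0]
contact_force: [0.0, 1.3, -0.4]
opening: 4.0
grasp_force: 0.0
```

```bash
python3 - <<'E'
from h import *
s=status.state();print(s['tcp_pos'],s['contact_force'])
for n in('top','side'):
  c=cap(n); A=cloud(c); save(c,n+'2.png')
  f=c['frame'].astype(int); m=(f[...,0]>1.6*f[...,2])&(A[...,0]>515)&(A[...,0]<600)&(A[...,1]>-200)&(A[...,1]<230)&(A[...,2]>30)
  print(n,m.sum(),np.percentile(A[m],[2,50,98],axis=0).round(0), cv2.minAreaRect(A[m&(A[...,2]>84)][:,:2].astype(np.float32)))
E
```

```text
[555.66940149 135.75622687 219.62580775] [ 0.03266176  1.28071909 -0.41447328]
top 1117 [[541. -55.  94.]
 [566.  25. 115.]
 [592.  88. 555.]] ((562.3201293945312, 70.09428405761719), (256.82403564453125, 67.99015808105469), 89.50299072265625)
side 1864 [[521.  -4.  36.]
 [554. 124.  93.]
 [595. 208. 595.]] ((560.928955078125, 7.7517852783203125), (84.6033706665039, 400.0953063964844), 1.6198598146438599)
```

>>> jog_arm(xyz=[[0, 0, -15], [-30, 0, 0], [-45, 0, 0], [-48, 0, 0], [-48, -1, 0], [-48, -1, 0], [-48, -1, 0], [-30, -1, 0]], dr=[[0, 0, 0], [0, 0, 0], [0, 0, 0], [0, 0, 0], [0, 0, 0], [0, 0, 0], [0, 0, 0], [0, 0, 0]])

```text
t: 7.25
tcp_pos: [563.0, -164.3, 236.2]
tcp_rot: [2.18, 2.26, 0.0]
contact_force: [-0.0, 0.2, -0.9]
opening: 4.1
grasp_force: 0.0
```

```bash
python3 - <<'E'
from h import *
s=status.state();print(s['tcp_pos'],s['contact_force'])
for n in('top','side'):
  c=cap(n); A=cloud(c); save(c,n+'3.png')
  f=c['frame'].astype(int); m=(f[...,0]>1.6*f[...,2])&(A[...,0]>515)&(A[...,0]<600)&(A[...,1]>-200)&(A[...,1]<230)&(A[...,2]>30)&(A[...,2]<105)
  print(n,m.sum(),np.percentile(A[m],[2,50,98],axis=0).round(0), cv2.minAreaRect(A[m&(A[...,2]>84)][:,:2].astype(np.float32)))
E
```

```text
[ 562.96862424 -164.26188413  236.18300753] [-0.0174427   0.23027294 -0.92167556]
top 1447 [[538. -68.  84.]
 [566.  33.  90.]
 [594. 124.  95.]] ((566.2818603515625, 27.68267059326172), (50.392642974853516, 198.7469940185547), 4.899576187133789)
side 1804 [[535. -64.  35.]
 [562.  65.  91.]
 [591. 220.  95.]] ((566.665771484375, -32.78111267089844), (59.41861343383789, 322.9333801269531), 1.166797161102295)
```

View pics/side3.png

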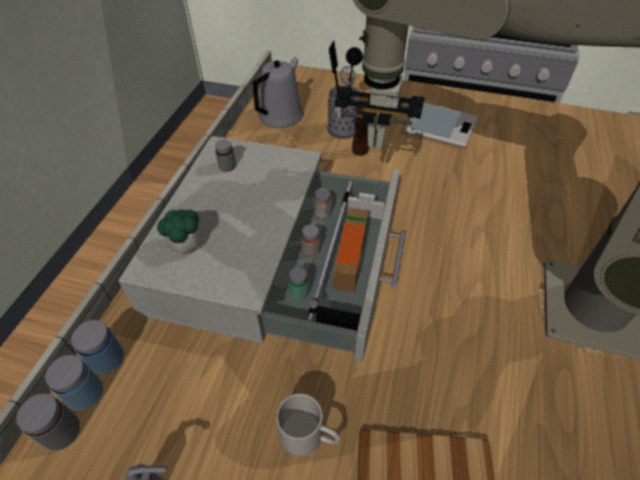

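Packet lies on its side along the lane (orange, (352,240)), about 2.5° off the lane direction, divider untouched at (365,203). Descend behind the divider.

>>> jog_arm(xyz=[[16, 1, 20], [0, 0, 35], [0, 0, 35], [0, 0, 30], [0, 0, 16], [0, 0, 10], [0, 0, 0], [0, 0, 0]], dr=[[0, 0, 0], [0, 0, 0], [0, 0, 0], [0, 0, 0], [0, 0, 0], [0, 0, 0], [0, 0, 0], [0, 0, 0]])

```text
t: 8.15
tcp_pos: [564.4, -145.1, 90.3]
tcp_rot: [2.177, 2.262, 0.001]
contact_force: [0.4, 0.1, -0.3]
opening: 4.2
grasp_force: 0.0
```

>>> jog_arm(xyz=[[3, 0, 0], [3, 0, 0], [3, 0, 0], [3, 0, 0], [3, 0, 0], [3, 0, 0], [3, 0, 0], [3, 0, 0]], dr=[[0, 0, 0], [0, 0, 0], [0, 0, 0], [0, 0, 0], [0, 0, 0], [0, 0, 0], [0, 0, 0], [0, 0, 0]])

```text
t: 8.95
tcp_pos: [562.6, -120.8, 88.8]
tcp_rot: [2.179, 2.263, 0.0]
contact_force: [-0.1, -1.5, 2.4]
opening: 3.4
grasp_force: 1.1
```

>>> jog_arm(xyz=[[3, 0, 0], [3, 0, 0], [3, 0, 0], [3, 0, 0], [3, 0, 0], [3, 0, 0], [3, 0, 0], [3, 0, 0]], dr=[[0, 0, 0], [0, 0, 0], [0, 0, 0], [0, 0, 0], [0, 0, 0], [0, 0, 0], [0, 0, 0], [0, 0, 0]])

```text
t: 9.75
tcp_pos: [561.4, -96.7, 88.6]
tcp_rot: [-2.179, -2.263, 0.0]
contact_force: [0.5, -2.3, 1.5]
opening: 4.1
grasp_force: 1.1
```

>>> jog_arm(xyz=[[2, 0, 0], [2, 0, 0], [2, 0, 0], [2, 0, 0], [2, 0, 0], [2, 0, 0], [2, 0, 0], [2, 0, 0]], dr=[[0, 0, 0], [0, 0, 0], [0, 0, 0], [0, 0, 0], [0, 0, 0], [0, 0, 0], [0, 0, 0], [0, 0, 0]])

```text
t: 10.55
tcp_pos: [560.8, -81.5, 88.6]
tcp_rot: [2.179, 2.263, -0.001]
contact_force: [0.4, -6.9, 0.8]
opening: 4.5
grasp_force: 2.7
```

>>> jog_arm(xyz=[[2, 0, 0], [2, 0, 0], [2, 0, 0], [2, 0, 0], [2, 0, 0], [2, 0, 0], [2, 0, 0], [2, 0, 0]], dr=[[0, 0, 0], [0, 0, 0], [0, 0, 0], [0, 0, 0], [0, 0, 0], [0, 0, 0], [0, 0, 0], [0, 0, 0]])

```text
t: 11.35
tcp_pos: [560.1, -65.6, 88.6]
tcp_rot: [2.179, 2.263, -0.002]
contact_force: [0.1, -5.9, 1.6]
opening: 3.9
grasp_force: 2.8
```

```bash
cat > m.py <<'E'
from h import *
s=status.state();print(s['tcp_pos'],s['contact_force'])
for n in('top','side'):
  c=cap(n); A=cloud(c); save(c,n+'4.png')
  f=c['frame'].astype(int); m=(f[...,0]>1.6*f[...,2])&(A[...,0]>515)&(A[...,0]<600)&(A[...,1]>-200)&(A[...,1]<230)&(A[...,2]>84)&(A[...,2]<96)
  m=cv2.morphologyEx(m.astype(np.uint8),cv2.MORPH_OPEN,np.ones((3,3)))>0
  print(n,m.sum(),np.percentile(A[m],[1,50,99],axis=0).round(0), cv2.minAreaRect(A[m][:,:2].astype(np.float32)))
  m=(f.min(-1)>105)&(f.max(-1)-f.min(-1)<30)&(A[...,0]>530)&(A[...,0]<590)&(A[...,1]>-140)&(A[...,1]<60)&(A[...,2]>60)&(A[...,2]<102)
  if m.sum(): print('div',m.sum(),np.percentile(A[m],[5,50,95],axis=0).round(0))
E
python3 m.py
```

```text
[560.08339919 -65.557288    88.59313467] [ 0.14935355 -5.92234504  1.64963125]
top 1167 [[543.   0.  85.]
 [569.  78.  90.]
 [594. 154.  96.]] ((567.8834228515625, 76.84086608886719), (50.47179412841797, 155.6533966064453), 2.450204610824585)
side 1433 [[541. -39.  86.]
 [568.  74.  92.]
 [594. 155.  95.]] ((569.0638427734375, 56.153446197509766), (51.44416046142578, 201.0533905029297), 2.4865050315856934)
div 119 [[531. -55.  65.]
 [546. -48.  94.]
 [575. -45. 101.]]
```

>>> jog_arm(xyz=[[3, 0, 0], [4, 0, 0], [4, 0, 0], [4, 0, 0], [4, 0, 0], [4, 0, 0], [4, 0, 0], [4, 0, 0]], dr=[[0, 0, 0], [0, 0, 0], [0, 0, 0], [0, 0, 0], [0, 0, 0], [0, 0, 0], [0, 0, 0], [0, 0, 0]])

```text
t: 12.25
tcp_pos: [558.7, -34.5, 88.6]
tcp_rot: [2.179, 2.263, -0.002]
contact_force: [-0.8, -6.2, 3.5]
opening: 4.5
grasp_force: 3.2
```

>>> jog_arm(xyz=[[2, 0, 0], [1, 0, 0], [1, 0, 0], [1, 0, 0], [1, 0, 0], [1, 0, 0], [1, 0, 0], [1, 0, 0]], dr=[[0, 0, 0], [0, 0, 0], [0, 0, 0], [0, 0, 0], [0, 0, 0], [0, 0, 0], [0, 0, 0], [0, 0, 0]])

```text
t: 13.05
tcp_pos: [558.4, -25.7, 88.6]
tcp_rot: [2.179, 2.263, -0.002]
contact_force: [-2.9, -6.1, 2.7]
opening: 3.6
grasp_force: 3.2
```

```bash
python3 m.py; python3 - <<'E'
from h import *
c=cap('top');A=cloud(c);f=c['frame'].astype(int);m=(f.max(-1)<45)&(A[...,1]>170)&(A[...,1]<250)&(A[...,0]>515)&(A[...,0]<600)&(A[...,2]>66)&(A[...,2]<88)
print(m.sum(),np.percentile(A[m],[5,50,95],axis=0).round(1))
c=c['frame'][225:335,195:410]; cv2.imwrite('pics/crop2.png',cv2.resize(c[...,::-1],None,fx=3.7,fy=3.7,interpolation=cv2.INTER_CUBIC))
E
```

```text
[558.3777943  -25.68108486  88.6024589 ] [-2.85930116 -6.14267409  2.70405394]
top 1055 [[541.  51.  85.]
 [566. 121.  90.]
 [591. 193.  95.]] ((565.9246215820312, 121.37684631347656), (50.52482604980469, 148.41746520996094), 2.5485451221466064)
side 1535 [[540.   0.  86.]
 [566. 114.  92.]
 [592. 195.  95.]] ((567.414306640625, 96.05081176757812), (51.65756607055664, 199.82568359375), 2.6477210521698)
div 119 [[532. -14.  66.]
 [548.  -8.  96.]
 [573.  -5. 101.]]
147 [[517.6 213.7  69.5]
 [560.9 218.8  77. ]
 [596.5 224.8  82.8]]
```

View pics/crop2.png

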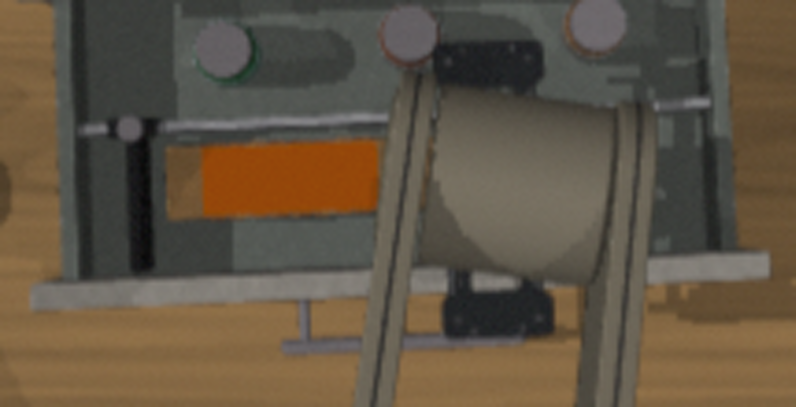

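The packet's left edge is at crop (167,180) and the black divider's right face at about (153,200), so roughly 15–18 mm remain.

>>> jog_arm(xyz=[[2, 0, 0], [2, 0, 0], [2, 0, 0], [2, 0, 0], [1, 0, 0], [1, 0, 0], [1, 0, 0], [1, 0, 0]], dr=[[0, 0, 0], [0, 0, 0], [0, 0, 0], [0, 0, 0], [0, 0, 0], [0, 0, 0], [0, 0, 0], [0, 0, 0]])

```text
t: 14.0
tcp_pos: [557.9, -13.7, 88.6]
tcp_rot: [-2.179, -2.263, 0.002]
contact_force: [-2.6, -6.6, 3.6]
opening: 3.7
grasp_force: 3.2
```

>>> jog_arm(xyz=[[0.5, 0, 0], [0.5, 0, 0], [0.5, 0, 0], [0.5, 0, 0]], dr=[[0, 0, 0], [0, 0, 0], [0, 0, 0], [0, 0, 0]])

```text
t: 14.4
tcp_pos: [557.8, -11.7, 88.6]
tcp_rot: [-2.179, -2.263, 0.002]
contact_force: [-1.4, -7.7, 2.6]
opening: 3.9
grasp_force: 3.2
```

>>> jog_arm(xyz=[[0.5, 0, 0], [0.5, 0, 0], [0.5, 0, 0], [0.5, 0, 0]], dr=[[0, 0, 0], [0, 0, 0], [0, 0, 0], [0, 0, 0]])

```text
t: 14.8
tcp_pos: [557.7, -9.7, 88.5]
tcp_rot: [-2.179, -2.263, 0.002]
contact_force: [-2.4, -6.4, 3.0]
opening: 4.3
grasp_force: 3.2
```

>>> jog_arm(xyz=[[0.5, 0, 0], [0.5, 0, 0]], dr=[[0, 0, 0], [0, 0, 0]])

```text
t: 15.0
tcp_pos: [557.7, -8.8, 88.6]
tcp_rot: [2.179, 2.263, -0.002]
contact_force: [-2.1, -6.4, 3.8]
opening: 3.8
grasp_force: 3.2
```

>>> jog_arm(xyz=[[0.5, 0, 0], [0.5, 0, 0], [0.5, 0, 0], [0.5, 0, 0]], dr=[[0, 0, 0], [0, 0, 0], [0, 0, 0], [0, 0, 0]])

```text
t: 15.4
tcp_pos: [557.6, -7.1, 88.6]
tcp_rot: [2.179, 2.263, -0.003]
contact_force: [-2.0, -10.2, 2.8]
opening: 3.9
grasp_force: 5.1
```

```bash
python3 m.py
```

```text
[557.60705035  -7.14201846  88.55316839] [ -1.98368829 -10.22349379   2.80282513]
top 1034 [[538.  78.  85.]
 [566. 146.  90.]
 [591. 213.  95.]] ((564.7402954101562, 145.14990234375), (50.57740020751953, 140.48789978027344), 2.4419960975646973)
side 1583 [[539.  20.  86.]
 [565. 133.  92.]
 [591. 213.  95.]] ((566.6421508789062, 114.79458618164062), (51.771461486816406, 199.0626983642578), 2.5814766883850098)
div 119 [[533.   2.  65.]
 [546.  10.  95.]
 [572.  13. 101.]]
```

>>> jog_arm(xyz=[[0.3, 0, 0], [0, 0, 0]], dr=[[0, 0, 0], [0, 0, 0]])

```text
t: 15.7
tcp_pos: [557.6, -7.2, 88.6]
tcp_rot: [2.179, 2.262, -0.004]
contact_force: [-3.2, -9.7, 2.8]
opening: 4.4
grasp_force: 4.9
```

>>> jog_arm(xyz=[[0.3, 0, 0], [0, 0, 0]], dr=[[0, 0, 0], [0, 0, 0]])

```text
t: 15.9
tcp_pos: [557.6, -7.2, 88.6]
tcp_rot: [2.178, 2.262, -0.004]
contact_force: [-1.7, -11.4, 2.6]
opening: 4.2
grasp_force: 5.6
```

>>> jog_arm(xyz=[[0.4, 0, 0], [0, 0, 0], [0, 0, 0]], dr=[[0, 0, 0], [0, 0, 0], [0, 0, 0]])

```text
t: 16.2
tcp_pos: [557.7, -7.1, 88.6]
tcp_rot: [2.178, 2.262, -0.005]
contact_force: [-2.8, -12.6, 3.2]
opening: 4.1
grasp_force: 6.4
```

>>> jog_arm(xyz=[[0.4, 0, 0], [0, 0, 0], [0, 0, 0]], dr=[[0, 0, 0], [0, 0, 0], [0, 0, 0]])

```text
t: 16.5
tcp_pos: [557.7, -7.1, 88.6]
tcp_rot: [2.178, 2.261, -0.005]
contact_force: [-2.2, -14.3, 2.2]
opening: 4.2
grasp_force: 7.3
```

>>> jog_arm(xyz=[[0.4, 0, 0], [0, 0, 0], [0, 0, 0]], dr=[[0, 0, 0], [0, 0, 0], [0, 0, 0]])

```text
t: 16.8
tcp_pos: [557.7, -7.1, 88.6]
tcp_rot: [2.178, 2.261, -0.006]
contact_force: [-1.1, -16.7, 2.4]
opening: 4.1
grasp_force: 8.2
```

>>> jog_arm(xyz=[[0, 0, 0], [0, 0, 0], [0, 0, 0], [0, 0, 0], [-1, 0, 0], [-2, 0, 0], [-3, 0, 0], [-8, 0, 0]], dr=[[0, 0, 0], [0, 0, 0], [0, 0, 0], [0, 0, 0], [0, 0, 0], [0, 0, 0], [0, 0, 0], [0, 0, 0]])

```text
t: 17.6
tcp_pos: [558.3, -17.6, 88.3]
tcp_rot: [-2.177, -2.263, -0.0]
contact_force: [-0.7, -0.1, 0.4]
opening: 4.1
grasp_force: 0.0
```

>>> jog_arm(xyz=[[-8, 0, 0], [0, 0, -20], [0, 0, -40], [0, 0, -40], [0, 0, 0]], dr=[[0, 0, 0], [0, 0, 0], [0, 0, 0], [0, 0, 0], [0, 0, 0]])

```text
t: 18.1
tcp_pos: [562.5, -27.1, 195.7]
tcp_rot: [2.173, 2.257, 0.01]
contact_force: [1.1, -0.4, 1.1]
opening: 3.8
grasp_force: 0.0
```

```bash
python3 m.py
```

```text
[562.48820595 -27.10050578 195.73320239] [ 1.07915376 -0.41208354  1.10392936]
top 1180 [[541.  58.  85.]
 [566. 134.  90.]
 [591. 213.  96.]] ((565.3810424804688, 135.63673400878906), (50.46571731567383, 158.70098876953125), 2.416437864303589)
side 1601 [[539.  18.  87.]
 [565. 132.  92.]
 [591. 213.  95.]] ((566.685791015625, 113.94251251220703), (51.278099060058594, 200.98886108398438), 2.667617082595825)
div 127 [[532.   5.  63.]
 [545.  10.  95.]
 [573.  14. 101.]]
```

>>> jog_arm(xyz=[[16, -38, 0], [16, -38, 0], [16, -38, 0], [16, -38, 0], [0, 0, 40], [0, 0, 40], [0, 0, 20], [0, 0, 0]], dr=[[0, 0, 0], [0, 0, 0], [0, 0, 0], [0, 0, 0], [0, 0, 0], [0, 0, 0], [0, 0, 0], [0, 0, 0]])

```text
t: 19.0
tcp_pos: [400.3, 32.1, 83.8]
tcp_rot: [-2.174, -2.258, 0.009]
contact_force: [-0.4, -0.0, 0.2]
opening: 4.0
grasp_force: 0.0
```

>>> jog_arm(xyz=[[0, 0, 0], [0, 0, 0], [0, -4, 13], [0, -4, 13], [0, 0, 0], [0, 0, 0]], dr=[[-0.15, 0, 0], [-0.15, 0, 0], [0, 0, 0], [0, 0, 0], [0, 0, 0], [0, 0, 0]])

```text
t: 19.6
tcp_pos: [403.2, 32.0, 62.3]
tcp_rot: [2.043, 2.122, 0.282]
contact_force: [0.1, -0.1, -0.8]
opening: 4.4
grasp_force: 0.0
```

```bash
python3 - <<'E'
from h import *
c=cap('side'); save(c,'side5.png')
s=status.state();print(s['tcp_pos'],s['joint_positions'],R.from_rotvec(s['tcp_rot']).as_matrix())
A=cloud(c);x,y,z=A[...,0],A[...,1],A[...,2]
m=(z>58)&(z<78)&(x>440)&(x<468)&(y>-60)&(y<115);print(m.sum(),np.median(A[m],0),A[m].min(0),A[m].max(0))
E
```

```text
[403.60032138  31.96729843  62.63746537] [-0.0739668  -0.57490122  2.45085551  0.03535826  1.00316474 -0.12705144] [[-3.80804439e-02  9.64554556e-01  2.61121406e-01]
 [ 9.99274491e-01  3.65980516e-02  1.05391542e-02]
 [ 6.09054513e-04  2.61333296e-01 -9.65248433e-01]]
230 [453.30417273  64.21646944  70.17605989] [444.80565248 -19.61977798  63.04462212] [467.71641455 114.86874709  74.57412088]
```

View pics/side5.png

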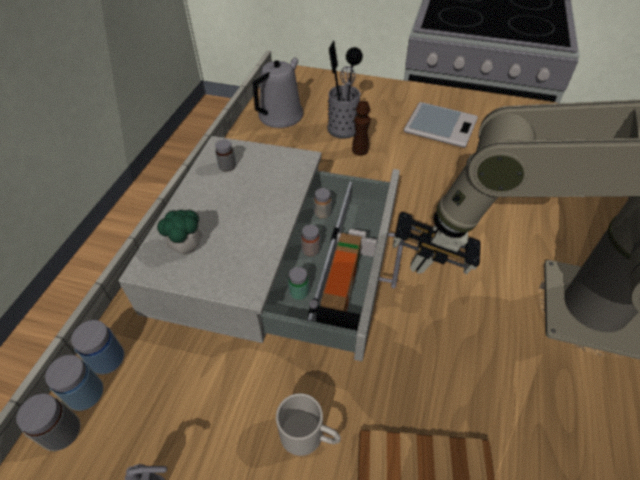

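The packet is held between the dividers, and the fingers are in front of the handle bar at about (425,260). Now I'll approach the bar.

>>> jog_arm(xyz=[[0, 6, -4], [0, 4.8, 1.3], [0, 2.9, 0.8], [0, 2.9, 0.8], [0, 2.9, 0.8], [0, 2.9, 0.8], [0, 2.9, 0.8], [0, 2.9, 0.8]], dr=[[0, 0, 0], [0, 0, 0], [0, 0, 0], [0, 0, 0], [0, 0, 0], [0, 0, 0], [0, 0, 0], [0, 0, 0]])

```text
t: 20.45
tcp_pos: [430.7, 33.2, 66.8]
tcp_rot: [2.043, 2.123, 0.282]
contact_force: [-4.1, -0.1, 1.3]
opening: 3.8
grasp_force: 1.6
```

>>> jog_arm(xyz=[[0, 2.9, 0.8], [0, 2.9, 0.8], [0, 2.9, 0.8], [0, 2.9, 0.8], [0, 2.9, 0.8], [0, 2.9, 0.8], [0, 2.9, 0.8], [0, 2.9, 0.8]], dr=[[0, 0, 0], [0, 0, 0], [0, 0, 0], [0, 0, 0], [0, 0, 0], [0, 0, 0], [0, 0, 0], [0, 0, 0]])

```text
t: 21.25
tcp_pos: [455.0, 34.1, 66.8]
tcp_rot: [2.043, 2.122, 0.283]
contact_force: [-3.2, 2.1, -1.2]
opening: 4.1
grasp_force: 1.5
```

>>> jog_arm(xyz=[[0, 4, 1.1], [0, 5, 1.4], [0, 5, 1.4], [0, 5, 1.4], [0, 5, 1.4], [0, 5, 1.4], [0, 5, 1.4], [0, 5, 1.4]], dr=[[0, 0, 0], [0, 0, 0], [0, 0, 0], [0, 0, 0], [0, 0, 0], [0, 0, 0], [0, 0, 0], [0, 0, 0]])

```text
t: 22.05
tcp_pos: [496.0, 35.6, 66.9]
tcp_rot: [2.043, 2.122, 0.283]
contact_force: [-3.9, 1.9, 0.3]
opening: 4.1
grasp_force: 1.4
```

>>> jog_arm(xyz=[[0, 5, 1.4], [0, 5, 1.4], [0, 5, 1.4], [0, 5, 1.4], [0, 5, 1.4], [0, 5, 1.4], [0, 5, 1.4], [0, 5, 1.4]], dr=[[0, 0, 0], [0, 0, 0], [0, 0, 0], [0, 0, 0], [0, 0, 0], [0, 0, 0], [0, 0, 0], [0, 0, 0]])

```text
t: 22.85
tcp_pos: [537.4, 37.1, 66.4]
tcp_rot: [2.043, 2.122, 0.283]
contact_force: [-2.9, 0.3, 0.9]
opening: 4.0
grasp_force: 1.3
```

>>> jog_arm(xyz=[[0, 5, 1.4], [0, 5, 1.4], [0, 5, 1.4], [0, 5, 1.4], [0, 5, 1.4], [0, 4, 1.1], [0, 4, 1.1], [0, 3, 0.8]], dr=[[0, 0, 0], [0, 0, 0], [0, 0, 0], [0, 0, 0], [0, 0, 0], [0, 0, 0], [0, 0, 0], [0, 0, 0]])

```text
t: 23.65
tcp_pos: [574.5, 38.7, 66.0]
tcp_rot: [2.043, 2.122, 0.283]
contact_force: [-3.2, -0.6, 1.9]
opening: 4.4
grasp_force: 1.3
```

>>> jog_arm(xyz=[[0, 3, 0.8], [0, 3, 0.8], [0, 3, 0.8], [0, 3, 0.8], [0, 3, 0.8], [0, 3, 0.8], [0, 3, 0.8], [0, 3, 0.8]], dr=[[0, 0, 0], [0, 0, 0], [0, 0, 0], [0, 0, 0], [0, 0, 0], [0, 0, 0], [0, 0, 0], [0, 0, 0]])

```text
t: 24.45
tcp_pos: [599.2, 39.7, 66.1]
tcp_rot: [2.043, 2.122, 0.283]
contact_force: [-2.4, 2.1, 0.3]
opening: 4.1
grasp_force: 1.4
```

>>> jog_arm(xyz=[[0, 1, 0.3], [0, 1, 0.3], [0, 1, 0.3], [0, 1, 0.3], [0, 1, 0.3], [0, 1, 0.3]], dr=[[0, 0, 0], [0, 0, 0], [0, 0, 0], [0, 0, 0], [0, 0, 0], [0, 0, 0]])

```text
t: 25.05
tcp_pos: [605.5, 39.7, 66.2]
tcp_rot: [2.043, 2.122, 0.283]
contact_force: [-2.6, 1.0, 2.0]
opening: 4.4
grasp_force: 1.2
```

>>> jog_arm(xyz=[[0, 1, 0.3], [0, 1, 0.3], [0, 1, 0.3]], dr=[[0, 0, 0], [0, 0, 0], [0, 0, 0]])

```text
t: 25.35
tcp_pos: [608.6, 39.8, 66.1]
tcp_rot: [2.043, 2.122, 0.283]
contact_force: [-2.6, 0.5, 1.0]
opening: 3.7
grasp_force: 1.1
```

>>> jog_arm(xyz=[[0, 1, 0.3], [0, 1, 0.3], [0, 1, 0.3]], dr=[[0, 0, 0], [0, 0, 0], [0, 0, 0]])

```text
t: 25.65
tcp_pos: [611.7, 40.0, 65.9]
tcp_rot: [2.043, 2.122, 0.283]
contact_force: [-2.4, -0.4, 0.7]
opening: 3.7
grasp_force: 1.1
```

>>> jog_arm(xyz=[[0, 1, 0.3], [0, 1, 0.3]], dr=[[0, 0, 0], [0, 0, 0]])

```text
t: 25.85
tcp_pos: [613.8, 40.1, 65.8]
tcp_rot: [2.043, 2.122, 0.283]
contact_force: [-1.1, 1.0, 0.2]
opening: 3.6
grasp_force: 1.1
```

>>> jog_arm(xyz=[[0, 1, 0.3], [0, 1, 0.3]], dr=[[0, 0, 0], [0, 0, 0]])

```text
t: 26.05
tcp_pos: [615.8, 40.1, 65.7]
tcp_rot: [2.043, 2.122, 0.283]
contact_force: [-2.7, 0.4, 0.8]
opening: 4.1
grasp_force: 1.1
```

>>> jog_arm(xyz=[[0, 1, 0.3], [0, 1, 0.3]], dr=[[0, 0, 0], [0, 0, 0]])

```text
t: 26.25
tcp_pos: [617.9, 40.3, 65.7]
tcp_rot: [2.043, 2.122, 0.283]
contact_force: [-3.1, -1.1, 1.4]
opening: 4.1
grasp_force: 1.1
```

>>> jog_arm(xyz=[[0, 1, 0.3], [0, 1, 0.3]], dr=[[0, 0, 0], [0, 0, 0]])

```text
t: 26.45
tcp_pos: [620.0, 40.4, 65.6]
tcp_rot: [2.043, 2.122, 0.283]
contact_force: [-2.6, 0.4, 1.4]
opening: 4.2
grasp_force: 1.1
```

>>> jog_arm(xyz=[[0, 1, 0.3], [0, 1, 0.3]], dr=[[0, 0, 0], [0, 0, 0]])

```text
t: 26.65
tcp_pos: [622.1, 40.4, 65.6]
tcp_rot: [2.043, 2.122, 0.283]
contact_force: [-1.7, -0.3, 1.2]
opening: 3.5
grasp_force: 1.1
```

>>> jog_arm(xyz=[[0, 1, 0.3], [0, 1, 0.3]], dr=[[0, 0, 0], [0, 0, 0]])

```text
t: 26.85
tcp_pos: [624.2, 40.5, 65.5]
tcp_rot: [2.043, 2.122, 0.283]
contact_force: [-1.8, 0.3, 1.0]
opening: 3.9
grasp_force: 1.1
```

>>> jog_arm(xyz=[[0, 1, 0.3], [0, 1, 0.3]], dr=[[0, 0, 0], [0, 0, 0]])

```text
t: 27.05
tcp_pos: [626.3, 40.6, 65.5]
tcp_rot: [2.043, 2.122, 0.283]
contact_force: [-3.0, -0.6, 1.1]
opening: 4.0
grasp_force: 1.1
```

```bash
python3 - <<'E'
from h import *
c=cap('side'); save(c,'side6.png')
s=status.state();print(s['tcp_pos'],s['contact_force'])
E
```

```text
[626.44034692  40.62640154  65.52624027] [-2.01721038  1.05042026 -0.39940043]
```

View pics/side6.png

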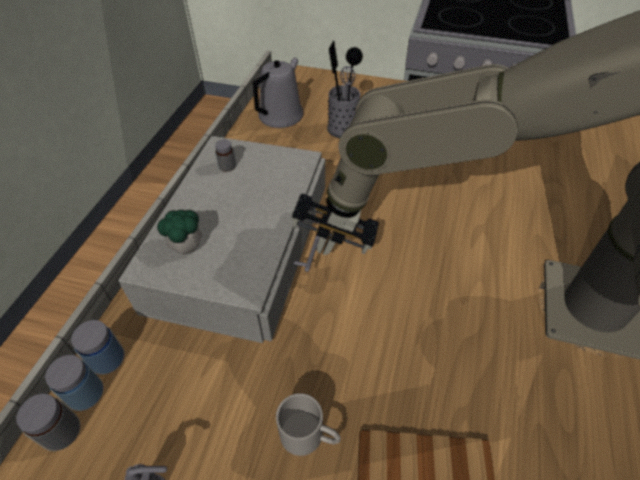

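The drawer front, at about (275,310), now sits almost flush with the cabinet. I'll keep feeling for the stop.

>>> jog_arm(xyz=[[0, 1, 0.3], [0, 0.5, 0.1]], dr=[[0, 0, 0], [0, 0, 0]])

```text
t: 27.3
tcp_pos: [627.7, 40.7, 65.3]
tcp_rot: [2.043, 2.122, 0.283]
contact_force: [-2.9, -0.3, 0.7]
opening: 4.0
grasp_force: 1.2
```

>>> jog_arm(xyz=[[0, 0.7, 0.2], [0, 0.7, 0.2]], dr=[[0, 0, 0], [0, 0, 0]])

```text
t: 27.5
tcp_pos: [629.0, 40.7, 65.3]
tcp_rot: [2.043, 2.122, 0.282]
contact_force: [-7.4, 1.0, 3.0]
opening: 3.9
grasp_force: 3.1
```

>>> jog_arm(xyz=[[0, 0.7, 0.2], [0, 0.7, 0.2]], dr=[[0, 0, 0], [0, 0, 0]])

```text
t: 27.7
tcp_pos: [629.3, 40.7, 64.7]
tcp_rot: [2.044, 2.124, 0.28]
contact_force: [-12.5, 0.4, 6.2]
opening: 3.8
grasp_force: 5.4
```

The force has risen to 12.5 N with the position stalled, so the drawer is on its stop. I'll hold, then back off.

>>> jog_arm(xyz=[[0, 0, 0], [0, 0, 0], [0, 0, 0], [0, -2, -0.5], [0, -4, -1], [0, -10, -3], [0, -20, -5], [0, 0, 0]], dr=[[0, 0, 0], [0, 0, 0], [0, 0, 0], [0, 0, 0], [0, 0, 0], [0, 0, 0], [0, 0, 0], [0, 0, 0]])

```text
t: 28.5
tcp_pos: [591.0, 39.4, 64.3]
tcp_rot: [2.044, 2.123, 0.281]
contact_force: [0.1, 0.8, -0.2]
opening: 4.0
grasp_force: 0.0
```

```bash
python3 - <<'E'
from h import *
c=cap('top');A=cloud(c);x,y,z=A[...,0],A[...,1],A[...,2]
s=status.state();print(s['tcp_pos'],s['contact_force'])
for w in((640,655),(100,115)):
  m=(z>58)&(z<78)&(x>630)&(x<668)&(y>60)&(y<110)
print(m.sum(),np.median(A[m],0))
m=(z>105)&(z<123)&(x>660)&(x<705)&(y>160)&(y<260);print(m.sum(),np.median(A[m],0), 'expect front', 498.9-.0455*np.median(y[m])+190)
print(ticket.hand_in())
E
```

```text
[592.46547514  39.31722134  65.03692801] [ 0.07376542 -0.28073897 -0.09709319]
44 [651.22804416  97.51683561  68.22292444]
163 [683.05176721 209.53593838 115.91929983] expect front 679.3661148037427
the job is handed in; nothing more can be done
None
```

The job is handed in at about 28.5 s, verdict not shown: the packet is tipped onto its side and was pressed between the dividers (about 16 N at the fingers, so roughly 14 N on the packet), and the drawer was eased shut until it stalled on its stop at about 12 N; I couldn't see inside the closed drawer to check the packet, divider and jars.

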